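Seat a dome lens level in the blocking ring

TASK

Take the turquoise dome lens out of its sloping cradle and set it gently, dome down, in the orange ring of the blocking station (the ring stands somewhat off the station's middle), without dropping it. Make sure its flat white face ends up level and centred in the ring (press a high side down lightly if it sits askew), then let go and move clear. Leave the bottle, the spectacle case and the screwdriver where they are.

Things in the scene. Friction and masses are not known exactly. Their poses are not given: they have to be found in the camera images.
- lens: Turquoise dome lens, near 130 g, 60 mm diameter, 30 mm thick: spherical dome (radius 34 mm, 18 mm high), then a straight rim band 12 mm wide, then a flat white face. Origin: apex of the dome. z: from the apex along the lens axis to the face (z up = dome down, face level). Band at z = 18 to 30 mm: pinch it across the diameter at z = 24. Centre of mass near z = 18; sphere centre at z = 34 mm.
- lens_face (a point): Centre of the lens's flat white face, z = 30 mm on the lens axis; axes as lens. Friction keeps the lens at whatever tilt it is left in the ring; pressing with a few N on the high side of the face, about 20 mm from its centre, turns it level.
- cradle: Fixed black sloping cradle. Origin: centre of its underside on the table; z up; x points horizontally to the side the dome faces. Base 95 x 80 x 12 mm (x, y, z). The rim rests on two black pads (within 26 mm of the middle in y, up to 70 mm high); the apex leans on a black plate on the +x side, 30 mm wide in y, 6 mm thick, top about 82 mm high. The face and both rim sides (+y, -y) are free.
- cradle_centre (a point): Middle of the lens's rim band as it lies in the cradle: 85 mm above the cradle's origin; axes as cradle. There the lens axis points, from face to apex, along cradle +x and 25 degrees down (so the lens is 65 degrees from upright).
- station: Fixed blocking station. Origin: centre of its underside on the table; z up. White base 125 x 110 x 30 mm (x, y, z) with a dark window; on it a flat cross slide carries a steel column (22 mm across, a disc 34 mm across under the ring) and the orange ring. The slide is locked where the last job left it: the ring's axis stands up to 8 mm off the origin's, each way in station x and y, not told here.
- ring_height (a point): A point 85 mm above the station's origin, level with the top of the ring, NOT its centre: the ring's axis is up to 8 mm off in x and in y (look, or feel for it). The ring is a round 5 mm bar on a mean diameter of 44 mm (49 outside, 39 inside). A lens seated and level has its apex 7.4 mm below this level and its face 22.6 mm above; off-centre, its dome meets the bar too early, on one side.
- cleaner: Bystander: small closed spray-fluid bottle, 44 mm diameter, 100 mm tall, loose; origin at the centre of its underside. Leave alone.
- case: Bystander: dark blue spectacle case 60 x 150 x 36 mm, loose; origin at the centre of its underside, long side along its y. Leave alone.
- driver: Bystander: red-handled screwdriver 150 mm long lying along its x axis, loose, under 35 mm high. Leave alone.
Things that resemble listed ones, but are neither listed nor needed, are in the scene too. What is shaped like the lens but pink or yellow is not meant.

How it is judged:
By the outcome, as a careful person would: the job done as asked, in the order asked, and still so for the second after the job is handed in, with the robot touching nothing.
It also fails if it takes over 72 s, if anything falls off the work surface, if the arm or the gripper's body presses on something with over 40 N, if the wrist force passes 120 N, or if a joint passes its speed limit or range.

ROBOT

A 6-joint arm with a two-finger parallel gripper is mounted at the origin on the work surface. World frame = base frame: x ahead of the robot, y to its left, z up, the work surface at z = 0. Lengths are in m, angles in rad, forces in N, time in s.
With the tool pointing down it reaches from about 0.25 to 0.725 m from the base axis. Payload 9.7 kg.
Tool frame: the origin (TCP) lies at the very end of the fingers, on their centre line; the grasp point (between the pads) lies 19 mm behind it; z points along the fingers, y is the line along which they close (so a half turn about z gives the same grasp; the last joint's range is limited). The gripper opens to 85 mm and grips with 20 to 120 N. Pads are 22 mm wide; open, the fingers measure 114 mm over their backs; the gripper's body (76 mm by 85 mm) begins 54 mm behind the grasp point. The pads swing forward as they close: fully open they stand 13 mm farther back than shut.
Start: joints at [1.18, 0.087, 0.176, 1.66, 0, 1.571], TCP at [0.21, 0.509, 0.208] pointing down, gripper open.
Joint ranges: [-3.13, 3.13], [-0.85, 1.81], [-1.15, 1.24], [-2.2, 2.28], [-1.44, 1.52], [-3.14, 3.14]. Speed limits (rad/s): [2.22, 2.22, 2.57, 3.14, 3.14, 3.14].

INTERFACE

Orientations are given as a unit quaternion [w, x, y, z].
In Python, from cell import observe, grab_frame, camera_model, close_job, cut_out, pinpoint gives the robot as it stands.
- The arm moves only by the shell command python3 -m handwheel 'ROWS' [OPENING] [FORCE]. ROWS is text: rows parted by semicolons, each of 4 numbers parted by spaces: the shift along the world's x, y, z in units of 15 cm (1.0 is 15 cm), then the turn about the world's z in units of 0.5 rad (1.0 is 0.5 rad). In form: x y z yaw; .... A call has 1 to 8 rows; each row is the pose to reach, as a shift and turn from the pose commanded when the call began; what a row does not reach only later rows make up. A row lasts 1/10 s, in which the tool goes at most 50 mm and 8.59 degrees, less where a joint would pass 70% of its speed; a pose out of reach is approached as far as the arm can. A call with a number of a shift or a turn outside -1 to 1 is refused whole. A call with a gripper value outside its range is refused whole. OPENING is the opening, from 0 (shut) to 1 (fully open), set as the call begins (- or left out, the last holds). The fingers move at their own pace and stop on an object; FORCE is the grip in N (left out, the last holds). Time passes only in rows, so rows that repeat a pose let the fingers close. It gives the time, the measured TCP pose, the force, the opening and the grip force at its end, in the units of the state.
- observe(): the state, without advancing time (a new reading comes with each control period).
- grab_frame(name): name is "scene" or "top" or "wrist"; returns (picture, depth): 384x512x3 uint8, red, green, blue; 384x512 float32, m along the optical axis (not along the pixel's ray), 0 where there is no reading.
- camera_model(name): a dict with "K" (3x3 intrinsics, pixels), "k1" (the pictures are not rectified: a ray, as slopes to the right and down, at radius r is drawn at 1 + k1 r^2 times it, then the intrinsics apply), "pose" (4x4, takes a point from camera to world coordinates). Camera axes: x right, y down, z forward; pixel columns grow to the right and rows downward; lengths in m; the calibration is good to about 2 mm. A picture is of the moment at which its call begins: read the wrist's pose just before it. camera_model takes no time and is no camera call; for the wrist camera it gives the pose at the moment of the call.
- close_job(): hands the job in; it is judged then, once.
Trained networks look in the newest picture that a camera, given by its name, has taken for a name from the list of things; names that differ only in an ending like _2 or _b are one class to them, and where a whole thing is asked for, a point or a joint stands for the part that bears it (a point fixed in the world has none). Each returns a list of dicts, best first, with "conf" (0 to 1); they miss things now and then, are a little off and sometimes report something else, mostly with a low value. They report only what shows in the picture. A call takes as long as a camera call. They do not tell look-alikes from the thing itself.
- cut_out(camera, name): "pixels" (384x512 bool, what is visible of it).
- pinpoint(camera, name): "at" ([x, y, z] in m, in world coordinates, good to about 4 mm: a listed point, or the origin of a listed thing).
The state is a dict: "time": time; "qpos": joint angles; "dq": joint speeds; "joint_efforts": joint torques, N m; "tool_pos": TCP position; "ee_rot": TCP orientation; "contact_force": force on the tool from outside, world axes, zero at the start; "wrist_torque": the same for the moment, N m; "grip_width": finger opening in m; "grasp_force": force on a finger pad.
Only numpy, scipy, OpenCV 4.12 (cv2) and the standard library are available. Lean on these libraries where they do the work, as an engineer would, in place of code of your own. Each camera call takes 0.05 s, during which the arm holds its last target. There are 200 camera calls.

## Working session

There is one attempt and no reset: what is moved stays moved. The work goes in short steps, Python scripts to look and compute and a shell command to move; the robot and the scene stay as the last step left them, time stands still between calls to the robot, and variables do not carry over. Pictures are saved under pics/ and viewed, at most 10 in all, crops included, and the job is handed in when it is done.

```bash
mkdir -p pics; ls
cat > h.py <<'E'
import numpy as np,cv2
from cell import *
def save(n,img,crop=None,s=1):
    if crop: img=img[crop[1]:crop[3],crop[0]:crop[2]]
    cv2.imwrite('pics/'+n,cv2.resize(img[:,:,::-1],None,fx=s,fy=s,interpolation=cv2.INTER_CUBIC))
def cloud(depth,m):
    # world xyz image
    K=np.array(m['K']);v,u=np.mgrid[:384,:512]
    d=np.array([m['k1'],0,0,0,0],float)
    # drawn = ray*(1+k1 r^2) : OpenCV model
    p=cv2.undistortPoints(np.stack([u,v],-1).reshape(-1,1,2).astype(np.float64),K,d).reshape(384,512,2)
    c=np.dstack([p*depth[...,None],depth]);P=np.array(m['pose'])
    return c@P[:3,:3].T+P[:3,3]
E
python3 - <<'E'
from h import *
s=observe();print(s['time'],s['tool_pos'],s['ee_rot'],s['grip_width'])
a,d=grab_frame('scene');b,e=grab_frame('top')
save('s1.png',np.hstack([a[:, :],b]),s=0.78)
for c in('scene','top'):
  for n in('lens','lens_face','cradle','cradle_centre','station','ring_height','cleaner','case','driver'):
    print(c,n,[(np.round(x['at'],3).tolist(),round(x['conf'],2)) for x in pinpoint(c,n)[:3]])
print(np.round(camera_model('top')['pose'],2).tolist(),camera_model('top')['K'])
E
```

```text
pics
0.0 [0.20941433 0.50827654 0.2073898 ] [-1.26054518e-04  1.94169380e-01  9.80967790e-01 -6.55872888e-04] 0.08535104660848943
scene lens [([0.546, -0.312, 0.006], 0.82), ([0.623, -0.23, 0.001], 0.69), ([0.511, -0.205, 0.08], 0.64)]
scene lens_face [([0.548, -0.31, 0.031], 0.95), ([0.618, -0.227, 0.027], 0.87), ([0.497, -0.182, 0.085], 0.62)]
scene cradle [([0.498, -0.184, 0.086], 0.68), ([0.502, -0.188, 0.0], 0.57)]
scene cradle_centre [([0.5, -0.189, 0.085], 0.74)]
scene station [([0.514, 0.222, 0.004], 0.96)]
scene ring_height [([0.51, 0.223, 0.086], 0.72)]
scene cleaner [([0.712, -0.058, -0.004], 0.78)]
scene case [([0.445, -0.02, -0.001], 0.84)]
scene driver [([0.61, -0.001, 0.001], 0.66)]
top lens [([0.548, -0.307, -0.005], 0.8), ([0.618, -0.226, -0.003], 0.72), ([0.511, -0.209, 0.074], 0.69)]
top lens_face [([0.621, -0.225, 0.029], 0.93), ([0.496, -0.184, 0.088], 0.9), ([0.543, -0.317, 0.032], 0.55)]
top cradle [([0.498, -0.19, -0.0], 0.73)]
top cradle_centre [([0.492, -0.19, 0.086], 0.98), ([0.509, -0.206, 0.074], 0.58), ([0.45, -0.018, 0.003], 0.17)]
top station [([0.512, 0.224, 0.002], 0.61)]
top ring_height [([0.514, 0.222, 0.087], 0.97)]
top cleaner [([0.713, -0.056, 0.002], 0.85)]
top case [([0.448, -0.014, 0.0], 0.72)]
top driver []
[[-0.0, -0.99, 0.14, 0.45], [-1.0, 0.0, -0.01, -0.05], [0.01, -0.14, -0.99, 0.88], [0.0, 0.0, 0.0, 1.0]] [[422.84708925   0.         247.65111838]
 [  0.         422.84708925 188.59638332]
 [  0.           0.           1.        ]]
```

View pics/s1.png

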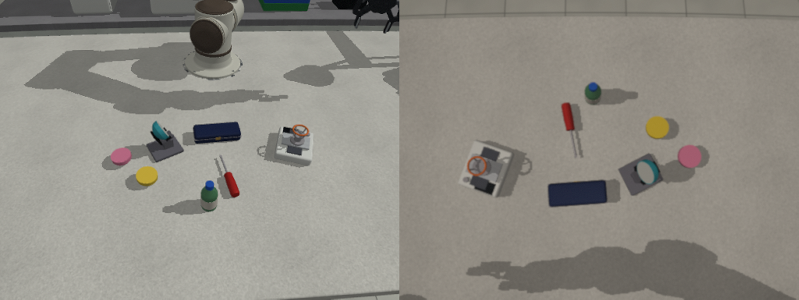

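The composite shows the scene view (left) and the top view (right). In the top view the turquoise lens is in its cradle at about (645,172) with the pink and yellow decoys nearby, and the orange ring is on the station at about (478,166).

```bash
cat >> h.py <<'E'
def ring(img,X,zmin=.07,zmax=.10):
    hsv=cv2.cvtColor(img,cv2.COLOR_RGB2HSV)
    m=(hsv[...,0]<16)&(hsv[...,1]>110)&(X[...,2]>zmin)&(X[...,2]<zmax)&(abs(X[...,0]-.512)<.08)&(abs(X[...,1]-.223)<.08)
    p=X[m];A=np.c_[2*p[:,:2],np.ones(len(p))];s=np.linalg.lstsq(A,(p[:,:2]**2).sum(1),rcond=None)[0]
    return s[:2],np.sqrt(s[2]+s[0]**2+s[1]**2),len(p),np.percentile(p[:,2],[5,50,95]),m
def lensface(img,X,c=(.497,-.186,.088),r=.05):
    # plane through the white face
    hsv=cv2.cvtColor(img,cv2.COLOR_RGB2HSV)
    m=(np.linalg.norm(X-np.array(c),axis=2)<r)&(hsv[...,1]<60)&(hsv[...,2]>110)
    p=X[m];q=p.mean(0);n=np.linalg.svd(p-q)[2][2];n*=np.sign(n[2])
    return q,n,len(p),m
E
python3 - <<'E'
from h import *
for c in('top','scene'):
    a,d=grab_frame(c);X=cloud(d,camera_model(c))
    r=ring(a,X);print(c,'ring',r[:4])
    q,n,k,m=lensface(a,X);print('face',q,n,k,'axis yaw of apex',np.degrees(np.arctan2(-n[1],-n[0])),'tilt',np.degrees(np.arccos(n[2])))
    b=(abs(X[...,2]-.012)<.006)&(np.hypot(X[...,0]-.5,X[...,1]+.188)<.075)&(cv2.cvtColor(a,cv2.COLOR_RGB2GRAY)<110)
    print(cv2.minAreaRect((X[b][:,:2]*1000).astype(np.float32)))
    b=(abs(X[...,2]-.03)<.006)&(np.hypot(X[...,0]-.512,X[...,1]-.223)<.1)
    print(cv2.minAreaRect((X[b][:,:2]*1000).astype(np.float32)))
E
```

```text
top ring (array([0.51500546, 0.22318277]), np.float64(0.021770835583804615), 163, array([0.08192043, 0.08454608, 0.08688919]))
face [ 0.4984042  -0.18463197  0.08864368] [-0.40673202  0.81003697  0.4223851 ] 432 axis yaw of apex -63.33806924965024 tilt 65.0147395113807
((498.9534606933594, -186.2039031982422), (79.88677215576172, 96.37319946289062), 26.219263076782227)
((513.2088623046875, 220.1060791015625), (110.35808563232422, 125.87725830078125), 70.66133117675781)
scene ring (array([0.51407535, 0.22421356]), np.float64(0.021691046381156327), 86, array([0.0825793 , 0.08528244, 0.0870379 ]))
face [ 0.49413916 -0.18674778  0.08907877] [-0.44881086  0.65519853  0.60768717] 68 axis yaw of apex -55.58886488699047 tilt 52.57754228080786
((497.87188720703125, -185.3737030029297), (79.80882263183594, 94.38935852050781), 26.221994400024414)
((512.6102294921875, 220.3809814453125), (109.09093475341797, 124.48546600341797), 70.6930923461914)
```

```bash
python3 -m handwheel '0.05 -0.12 0 -0.04; 0.14 -0.33 0 -0.1; 0.23 -0.56 0 -0.17; 0.31 -0.74 0 -0.23; 0.385 -0.926 0 -0.289' 1 40 >/dev/null
python3 -m handwheel '0.1 -0.23 0 -0.08; 0.2 -0.46 0 -0.15; 0.29 -0.69 0 -0.22; 0.385 -0.926 0 -0.289' >/dev/null
python3 -m handwheel '0.1 -0.23 0 -0.08; 0.2 -0.46 0 -0.15; 0.29 -0.69 0 -0.22; 0.385 -0.926 0 -0.289' >/dev/null
python3 -m handwheel '0.1 -0.23 0 -0.08; 0.2 -0.46 0 -0.15; 0.29 -0.69 0 -0.22; 0.385 -0.926 0 -0.289' >/dev/null
python3 -m handwheel '0.1 -0.23 0 -0.08; 0.2 -0.46 0 -0.15; 0.29 -0.69 0 -0.22; 0.34 -0.82 0 -0.26; 0.385 -0.926 0 -0.289; 0.385 -0.926 0 -0.289; 0.385 -0.926 0 -0.289; 0.385 -0.926 0 -0.289'
python3 - <<'E'
from h import *
m=camera_model('wrist');a,d=grab_frame('wrist');X=cloud(d,m)
save('w1.png',a)
print(np.round(m['pose'],3).tolist())
q,n,k,mm=lensface(a,X,(.4985,-.186,.088));print('face',q,n,k,'yaw',np.degrees(np.arctan2(-n[1],-n[0])),'tilt',np.degrees(np.arccos(n[2])))
hsv=cv2.cvtColor(a,cv2.COLOR_RGB2HSV)
t=(abs(hsv[...,0].astype(int)-90)<14)&(hsv[...,1]>90)&(np.linalg.norm(X-np.array([.4985,-.186,.085]),axis=2)<.06)
p=X[t];print(len(p),p.mean(0) if len(p) else 0)
ux=np.array([np.cos(np.radians(-63.5)),np.sin(np.radians(-63.5))]);uy=np.array([-ux[1],ux[0]])
r=X[mm|t][:,:2]-np.array([.4985,-.186]);print('extent cradle x,y',np.percentile(r@ux,[1,99]),np.percentile(r@uy,[1,99]))
b=(abs(X[...,2]-.012)<.005)&(np.hypot(X[...,0]-.4985,X[...,1]+.186)<.075)&(cv2.cvtColor(a,cv2.COLOR_RGB2GRAY)<110)
print(cv2.minAreaRect((X[b][:,:2]*1000).astype(np.float32)))
for nm in('cradle_centre','lens_face','cradle'):print(nm,[(np.round(x['at'],3).tolist(),round(x['conf'],2)) for x in pinpoint('wrist',nm)[:2]])
E
```

```text
time: 3.6
tool_pos: [0.4981, -0.1851, 0.2084]
ee_rot: [0.0, 0.528, 0.849, 0.0]
contact_force: [-0.6, 0.4, 0.2]
grip_width: 0.0853
grasp_force: 0.0
[[0.897, 0.421, 0.137, 0.464], [0.443, -0.853, -0.277, -0.114], [0.001, 0.309, -0.951, 0.375], [0.0, 0.0, 0.0, 1.0]]
face [ 0.49834724 -0.18337117  0.08964037] [-0.39421919  0.80799966  0.43786731] 2103 yaw -63.992472229731455 tilt 64.03211391933641
742 [ 0.50406097 -0.19487003  0.10596069]
extent cradle x,y [-0.01496057  0.02027688] [-0.02667354  0.02870242]
((497.99041748046875, -183.546142578125), (79.03749084472656, 94.11859130859375), 26.953336715698242)
cradle_centre []
lens_face [([0.496, -0.178, 0.092], 0.92), ([0.62, -0.23, 0.03], 0.67)]
cradle [([0.504, -0.186, -0.0], 0.56)]
```

View pics/w1.png

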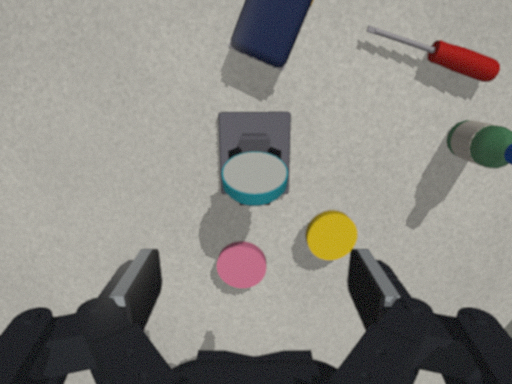

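The picture shows the lens at about (255,175) in its cradle, with its face towards the case. Both rim sides are free and line up with the fingers, which are at about (140,290) and (375,290). The measurements agree to within about 2 mm, so I'm going down to pinch.

```bash
python3 -m handwheel '0 0 -0.15 0; 0 0 -0.35 0; 0 0 -0.55 0; 0 0 -0.72 0; 0 0 -0.85 0; 0 0 -0.93 0; 0 0 -0.975 0; 0 0 -0.975 0' 1 
python3 -m handwheel '0 0 0 0; 0 0 0 0;0 0 0 0;0 0 0 0;0 0 0 0;0 0 0 0;0 0 0 0;0 0 0 0' 0 30
python3 - <<'E'
from h import *
m=camera_model('wrist');a,d=grab_frame('wrist');save('w2.png',a)
E
```

```text
time: 4.6
tool_pos: [0.4981, -0.1858, 0.0616]
ee_rot: [-0.0, 0.528, 0.849, -0.0]
contact_force: [0.6, -0.5, -0.8]
grip_width: 0.0857
grasp_force: 0.0
time: 5.4
tool_pos: [0.499, -0.1864, 0.0636]
ee_rot: [0.001, 0.528, 0.849, 0.0]
contact_force: [-2.4, 0.3, 6.7]
grip_width: 0.056
grasp_force: 30.5
```

View pics/w2.png

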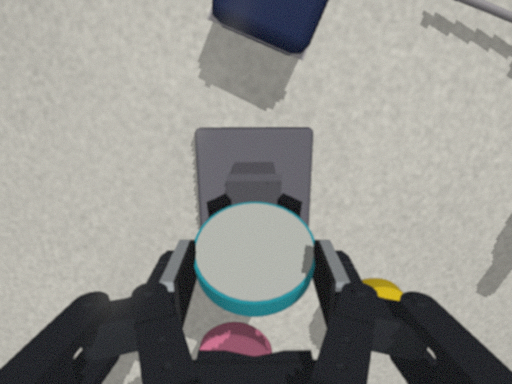

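The lens sits between the fingers at about (255,255). The width reads 56 mm instead of 60, so I'll check whether the lens moved or the pinch is off the diameter.

```bash
cat >> h.py <<'E'
def facefit(a,X,c,r=.045):
    q,n,k,m=lensface(a,X,c,r)
    # fit plane again on inliers, then centre from the mask contour's circle in the plane
    p=X[m];q=np.median(p,0)
    for _ in range(4):
        p=X[m];w=p[abs((p-q)@n)<.003];q=w.mean(0);n=np.linalg.svd(w-q)[2][2];n*=np.sign(n[2])
    mm=(m&(abs((X-q)@n)<.003)).astype(np.uint8)
    k,l,s,_=cv2.connectedComponentsWithStats(mm);i=1+s[1:,4].argmax()
    h=cv2.findContours((l==i).astype(np.uint8),0,1)[0];h=max(h,key=len)[:,0]
    P=X[h[:,1],h[:,0]]-q;e1=np.cross(n,[0,1,0]);e1/=np.linalg.norm(e1);e2=np.cross(n,e1)
    (cx,cy),rad=cv2.minEnclosingCircle(np.c_[P@e1,P@e2].astype(np.float32))
    c=q+cx*e1+cy*e2
    print('facecentre',c.round(4),'mean',q.round(4),'rad',round(rad,4),'n',n.round(3),'tilt',np.degrees(np.arccos(n[2])).round(1),'apex yaw',np.degrees(np.arctan2(-n[1],-n[0])).round(1),s[i,4]);return c,n
E
python3 - <<'E'
from h import *
m=camera_model('wrist');a,d=grab_frame('wrist');X=cloud(d,m)
c,n=facefit(a,X,(.498,-.183,.089));print('band centre',c-.006*n)
# finger points: near, dark, at |y|~30-45mm
s=observe();uy=np.array([.897,.442,0]);ux=np.array([.442,-.897,0])
r=X-np.array(s['tool_pos']);f=(abs(abs(r@uy)-.034)<.008)&(abs(r@ux)<.02)&(r[...,2]>-.01)&(r[...,2]<.05)
for sg in(1,-1):
    k=f&(sg*(r@uy)>0);print(k.sum(),'y',np.percentile(r[k]@uy,[1,50,99]),'x',np.percentile(r[k]@ux,[1,99]),'z',np.percentile(r[k][:,2],[1,99]))
print(s['tool_pos'],s['contact_force'],s['grip_width'],s['grasp_force'])
a,d=grab_frame('top');X=cloud(d,camera_model('top'));
E
```

```text
facecentre [ 0.4975 -0.1828  0.0882] mean [ 0.498  -0.1839  0.0908] rad 0.0294 n [-0.405  0.808  0.429] tilt 64.6 apex yaw -63.4 8858
band centre [ 0.49988581 -0.18762905  0.08560542]
1209 y [0.02610135 0.0285081  0.04151199] x [-0.01159965  0.01072751] z [0.0121414  0.04978067]
1082 y [-0.0404359  -0.02755341 -0.02606448] x [-0.01158986  0.01047554] z [0.01584424 0.04981781]
[ 0.499023   -0.18637418  0.06361647] [-1.06800343  0.39357424  6.92052288] 0.05588358559426781 30.527593195438385
```

```bash
python3 -m handwheel '0 0 0.02 0; 0 0 0.04 0; 0 0 0.08 0; 0 0 0.12 0; 0 0 0.17 0; 0 0 0.22 0; 0 0 0.27 0; 0 0 0.3 0'
python3 - <<'E'
from h import *
m=camera_model('wrist');a,d=grab_frame('wrist');X=cloud(d,m);save('w3.png',a)
s=observe();t=np.array(s['tool_pos']);print(t,s['grip_width'])
c,n=facefit(a,X,(t[0],t[1]+.003,t[2]+.025));print('band centre rel',c-.006*n-t)
E
```

```text
time: 6.35
tool_pos: [0.4985, -0.1861, 0.1079]
ee_rot: [0.0, 0.528, 0.849, 0.0]
contact_force: [0.4, -0.4, -2.1]
grip_width: 0.0552
grasp_force: 31.6
[ 0.49870091 -0.18614092  0.10832913] 0.05504306714883724
facecentre [ 0.4974 -0.1824  0.1322] mean [ 0.4976 -0.1837  0.1349] rad 0.0295 n [-0.404  0.808  0.428] tilt 64.7 apex yaw -63.4 8864
band centre rel [ 0.00107867 -0.00107918  0.02134549]
```

View pics/w3.png

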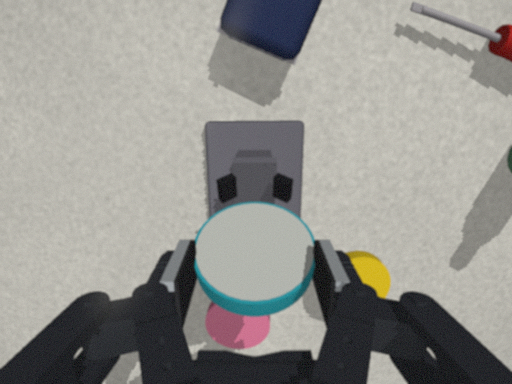

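The lens is clear of the cradle, held at a tilt of 64.7°. I'll check for creep before moving on.

```bash
python3 -m handwheel '0 0 0 0; 0 0 0 0; 0 0 0 0;0 0 0 0;0 0 0 0;0 0 0 0;0 0 0 0;0 0 0 0'
python3 - <<'E'
from h import *
m=camera_model('wrist');a,d=grab_frame('wrist');X=cloud(d,m)
s=observe();t=np.array(s['tool_pos']);print(t,s['grip_width'])
c,n=facefit(a,X,(t[0],t[1]+.003,t[2]+.025));print('band centre rel',c-.006*n-t)
E
```

```text
time: 7.2
tool_pos: [0.4983, -0.186, 0.1068]
ee_rot: [0.0, 0.528, 0.849, -0.0]
contact_force: [0.2, -0.5, -1.5]
grip_width: 0.0554
grasp_force: 31.6
[ 0.49826914 -0.18595617  0.10684749] 0.05580549180903194
facecentre [ 0.497  -0.1824  0.1314] mean [ 0.4975 -0.1835  0.1339] rad 0.0293 n [-0.403  0.808  0.429] tilt 64.6 apex yaw -63.5 8897
band centre rel [ 0.00114149 -0.0013102   0.02195062]
```

The grip is stable. I'm lifting and carrying the lens to a point beside the ring, with the ring in the wrist camera's view.

```bash
python3 -m handwheel '0 0 0.05 0; 0 0.05 0.15 0; 0.01 0.15 0.25 0; 0.03 0.3 0.33 0; 0.05 0.45 0.35 0; 0.07 0.6 0.35 0; 0.096 0.79 0.35 0' >/dev/null
python3 -m handwheel '0.02 0.19 0 0; 0.04 0.39 0 0; 0.07 0.59 0 0; 0.096 0.79 0 0' >/dev/null
python3 -m handwheel '0.02 0.19 0 0; 0.04 0.37 0 0; 0.06 0.53 0 0; 0.08 0.66 0 0; 0.09 0.75 0 0; 0.096 0.79 0 0; 0.096 0.79 0 0; 0.096 0.79 0 0'
python3 - <<'E'
from h import *
m=camera_model('wrist');a,d=grab_frame('wrist');X=cloud(d,m);save('w4.png',a)
s=observe();t=np.array(s['tool_pos']);print(t,s['grip_width'])
c,n=facefit(a,X,(t[0],t[1]+.003,t[2]+.025));print('band centre rel',c-.006*n-t)
print('ring',ring(a,X)[:4])
E
```

```text
time: 9.15
tool_pos: [0.5414, 0.1691, 0.1596]
ee_rot: [0.0, 0.528, 0.849, -0.0]
contact_force: [-0.5, 0.4, -1.7]
grip_width: 0.0555
grasp_force: 31.7
[0.54141494 0.16891741 0.15958958] 0.05597413904855789
facecentre [0.5407 0.173  0.1842] mean [0.5407 0.1716 0.1868] rad 0.0294 n [-0.403  0.807  0.432] tilt 64.4 apex yaw -63.5 8966
band centre rel [ 0.00173338 -0.00074978  0.02200964]
ring (array([0.51574729, 0.22564803]), np.float64(0.021750700621788632), 1195, array([0.08418656, 0.0856307 , 0.08690524]))
```

View pics/w4.png

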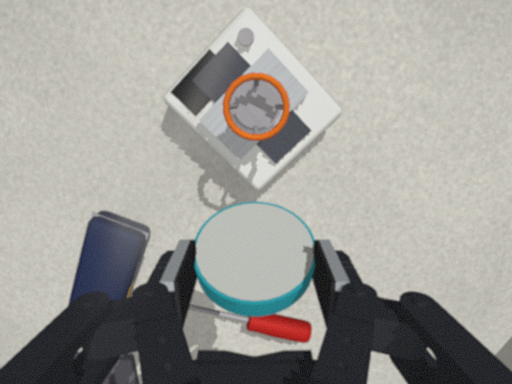

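The view shows the orange ring at about (257,105), clear of the lens at (255,255), and the lens still tilted 64°. The tool can only yaw, so I'll roll the dome over the ring's near bar, pressing lightly, to turn the lens in the grip. First I approach that point.

```bash
python3 -m handwheel '-0.05 0.1 0 0; -0.1 0.22 0 0; -0.17 0.35 -0.05 0; -0.21 0.44 -0.15 0; -0.226 0.47 -0.25 0; -0.226 0.47 -0.33 0; -0.226 0.47 -0.364 0; -0.226 0.47 -0.364 0'
python3 -m handwheel '0 0 -0.02 0; 0 0 -0.04 0; 0 0 -0.06 0; 0 0 -0.08 0; 0 0 -0.08 0'
```

```text
time: 10.0
tool_pos: [0.5074, 0.2392, 0.1039]
ee_rot: [-0.0, 0.529, 0.849, -0.001]
contact_force: [-0.3, 0.2, -1.0]
grip_width: 0.0558
grasp_force: 31.7
time: 10.5
tool_pos: [0.5078, 0.2399, 0.093]
ee_rot: [0.0, 0.528, 0.849, 0.0]
contact_force: [-0.2, -0.6, -0.3]
grip_width: 0.0557
grasp_force: 32.3
```

```bash
python3 -m handwheel '0.005 -0.011 -0.018 0; 0.013 -0.026 -0.026 0; 0.021 -0.042 -0.033 0; 0.029 -0.057 -0.042 0; 0.036 -0.072 -0.052 0; 0.036 -0.072 -0.052 0'
python3 - <<'E'
from h import *
m=camera_model('wrist');a,d=grab_frame('wrist');X=cloud(d,m)
s=observe();t=np.array(s['tool_pos']);print(t,s['grip_width'],s['contact_force'])
c,n=facefit(a,X,(t[0],t[1]+.003,t[2]+.025));print('band centre rel',c-.006*n-t)
E
```

```text
time: 11.1
tool_pos: [0.5144, 0.2285, 0.0875]
ee_rot: [0.002, 0.529, 0.849, 0.001]
contact_force: [-0.2, -6.5, 15.6]
grip_width: 0.0553
grasp_force: 43.9
[0.51436111 0.22860036 0.08750667] 0.055533635621441355 [-0.81566687 -5.78573626 15.13661145]
facecentre [0.5117 0.2351 0.1148] mean [0.5122 0.2338 0.1162] rad 0.0289 n [-0.328  0.628  0.706] tilt 45.1 apex yaw -62.4 10920
band centre rel [-0.00067339  0.0027328   0.02310083]
```

```bash
python3 -m handwheel '0.008 -0.016 -0.009 0; 0.016 -0.032 -0.019 0; 0.023 -0.046 -0.03 0; 0.029 -0.058 -0.043 0; 0.034 -0.069 -0.053 0; 0.034 -0.069 -0.053 0'
python3 - <<'E'
from h import *
m=camera_model('wrist');a,d=grab_frame('wrist');X=cloud(d,m)
s=observe();t=np.array(s['tool_pos']);print(t,s['grip_width'],s['contact_force'])
c,n=facefit(a,X,(t[0],t[1]+.003,t[2]+.025));print('band centre rel',c-.006*n-t)
E
```

```text
time: 11.75
tool_pos: [0.5204, 0.2176, 0.0798]
ee_rot: [0.003, 0.529, 0.849, 0.001]
contact_force: [3.6, -9.7, 15.2]
grip_width: 0.0556
grasp_force: 51.1
[0.52035245 0.21765989 0.07985359] 0.055729211614679745 [  2.97021768 -10.59787122  14.97909866]
facecentre [0.5157 0.2275 0.1104] mean [0.5163 0.2271 0.1107] rad 0.0288 n [-0.234  0.398  0.887] tilt 27.5 apex yaw -59.5 11983
band centre rel [-0.00320131  0.00746622  0.02519744]
```

```bash
python3 -m handwheel '0.005 -0.01 -0.004 0; 0.01 -0.02 -0.01 0; 0.015 -0.03 -0.016 0; 0.015 -0.03 -0.016 0'
python3 - <<'E'
from h import *
m=camera_model('wrist');a,d=grab_frame('wrist');X=cloud(d,m);save('w5.png',a)
s=observe();t=np.array(s['tool_pos']);print(t,s['grip_width'],s['contact_force'])
c,n=facefit(a,X,(t[0],t[1]+.003,t[2]+.025));print('band centre rel',c-.006*n-t,'S',c+.004*n)
E
```

```text
time: 12.2
tool_pos: [0.5218, 0.2141, 0.0773]
ee_rot: [0.002, 0.529, 0.849, 0.001]
contact_force: [-1.0, -5.1, 15.3]
grip_width: 0.0554
grasp_force: 50.5
[0.52183781 0.21411468 0.07733453] 0.05565462970208613 [-1.4339859  -5.95087778 14.4508319 ]
facecentre [0.5168 0.2248 0.109 ] mean [0.5171 0.2249 0.109 ] rad 0.0288 n [-0.203  0.322  0.925] tilt 22.4 apex yaw -57.8 12130
band centre rel [-0.00379844  0.00877125  0.0260821 ] S [0.51600865 0.22610874 0.11266269]
```

View pics/w5.png

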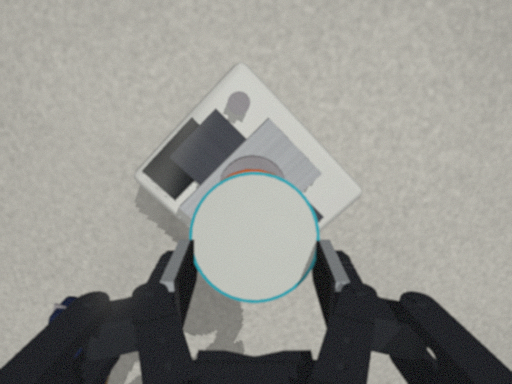

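The picture shows the lens over the ring at about (254,237), with the ring's edge just visible at (250,172). The tilt is 22° and the sphere centre is within about 1 mm of seated. I'm easing the pressure and pulling the pinch axis back under the sphere centre.

```bash
python3 -m handwheel '0 0 0.012 0; -0.006 0.012 0.012 0; -0.012 0.024 0.012 0; -0.016 0.032 0.012 0; -0.016 0.032 0.012 0'
python3 - <<'E'
from h import *
m=camera_model('wrist');a,d=grab_frame('wrist');X=cloud(d,m)
s=observe();t=np.array(s['tool_pos']);print(t,s['grip_width'],s['contact_force'])
c,n=facefit(a,X,(t[0],t[1]+.008,t[2]+.03));print('band centre rel',c-.006*n-t,'S',c+.004*n)
E
```

```text
time: 12.75
tool_pos: [0.5205, 0.2169, 0.0797]
ee_rot: [0.004, 0.529, 0.848, 0.0]
contact_force: [4.0, -17.7, 18.5]
grip_width: 0.0558
grasp_force: 49.8
[0.52044689 0.21684276 0.07963652] 0.05576216837096061 [  3.29035356 -16.13537506  20.14812263]
facecentre [0.5153 0.2277 0.1104] mean [0.5158 0.2274 0.1107] rad 0.0289 n [-0.244  0.405  0.881] tilt 28.2 apex yaw -58.9 12063
band centre rel [-0.00371299  0.00845182  0.02551217] S [0.51429666 0.22934262 0.11396193]
```

```bash
python3 -m handwheel '0.007 -0.014 -0.004 0; 0.014 -0.028 -0.01 0; 0.02 -0.04 -0.014 0; 0.022 -0.044 -0.014 0; 0.022 -0.044 -0.014 0'
python3 - <<'E'
from h import *
m=camera_model('wrist');a,d=grab_frame('wrist');X=cloud(d,m)
s=observe();t=np.array(s['tool_pos']);print(t,s['grip_width'],s['contact_force'])
c,n=facefit(a,X,(t[0],t[1]+.008,t[2]+.03));print('band centre rel',c-.006*n-t,'S',c+.004*n)
E
```

```text
time: 13.3
tool_pos: [0.5221, 0.2136, 0.0772]
ee_rot: [0.001, 0.528, 0.849, 0.002]
contact_force: [-4.4, 1.1, 15.8]
grip_width: 0.0557
grasp_force: 50.3
[0.52213745 0.21358006 0.07715762] 0.05569010843025806 [-4.34570069  1.24251101 15.6648034 ]
facecentre [0.517  0.2244 0.1089] mean [0.5173 0.2245 0.1089] rad 0.0289 n [-0.198  0.31   0.93 ] tilt 21.6 apex yaw -57.4 12161
band centre rel [-0.00395098  0.00895315  0.02613199] S [0.51620242 0.22563435 0.11258727]
```

```bash
python3 -m handwheel '0 0 0.007 0; 0 0 0.014 0; 0 0 0.014 0'
python3 -c "
from h import *
s=observe();print(s['tool_pos'],s['contact_force'])"
```

```text
time: 13.65
tool_pos: [0.5216, 0.2133, 0.0776]
ee_rot: [0.0, 0.528, 0.849, 0.001]
contact_force: [-1.5, 1.5, 8.4]
grip_width: 0.0552
grasp_force: 48.5
[0.52159724 0.21325037 0.07756864] [-1.54886595  1.48301444  8.3722777 ]
```

```bash
python3 -m handwheel '0 0 0.007 0; 0 0 0.013 0; 0 0 0.013 0'
python3 -m handwheel '0 0 0 0;0 0 0 0;0 0 0 0;0 0 0 0;0 0 0 0;0 0 0 0' 1
python3 -m handwheel '0 0 0.05 0;0 0 0.15 0;0 0 0.3 0;0 0 0.45 0;0 0 0.6 0;0 0 0.7 0;0 0 0.7 0;0 0 0.7 0'
python3 - <<'E'
from h import *
m=camera_model('wrist');a,d=grab_frame('wrist');X=cloud(d,m);save('w6.png',a)
s=observe();t=np.array(s['tool_pos']);print(t,s['grip_width'],s['contact_force'])
c,n=facefit(a,X,(.517,.2245,.109));print('S',c+.004*n)
a,d=grab_frame('top');X=cloud(d,camera_model('top'));facefit(a,X,(.517,.2245,.109))
a,d=grab_frame('scene');X=cloud(d,camera_model('scene'));facefit(a,X,(.517,.2245,.109))
E
```

```text
time: 13.95
tool_pos: [0.5214, 0.2128, 0.0785]
ee_rot: [0.0, 0.528, 0.849, 0.0]
contact_force: [0.8, 2.1, 3.4]
grip_width: 0.0554
grasp_force: 46.1
time: 14.55
tool_pos: [0.5212, 0.2125, 0.0783]
ee_rot: [-0.0, 0.528, 0.849, -0.0]
contact_force: [0.4, -0.3, -1.0]
grip_width: 0.0855
grasp_force: 0.0
time: 15.35
tool_pos: [0.5214, 0.2127, 0.1838]
ee_rot: [0.0, 0.528, 0.849, 0.0]
contact_force: [-0.1, -0.4, -0.8]
grip_width: 0.0856
grasp_force: 0.0
[0.52109458 0.21254585 0.18299066] 0.08546808492208466 [0.32784197 0.04765404 0.07207003]
facecentre [0.5165 0.2246 0.1089] mean [0.5169 0.2236 0.1095] rad 0.0294 n [-0.241  0.417  0.876] tilt 28.8 apex yaw -60.0 4237
S [0.51556396 0.22627561 0.11241154]
facecentre [0.5164 0.2227 0.1079] mean [0.5168 0.2218 0.1085] rad 0.0309 n [-0.244  0.427  0.87 ] tilt 29.5 apex yaw -60.2 572
facecentre [0.5146 0.2223 0.109 ] mean [0.5148 0.2221 0.1092] rad 0.0293 n [-0.243  0.415  0.877] tilt 28.7 apex yaw -59.7 131
```

View pics/w6.png

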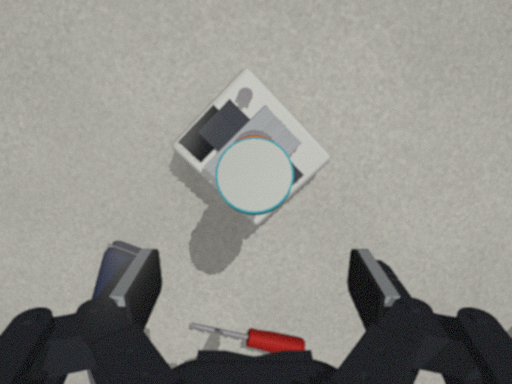

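The lens rests in the ring at about (254,175) on its own, tilted 29° with its high side away from the camera. I'm shutting the fingers and pressing that high side down.

```bash
python3 -m handwheel '0 0.012 0 0;0 0.012 0 0;0 0.012 -0.05 0;0 0.012 -0.15 0;0 0.012 -0.25 0;0 0.012 -0.33 0;0 0.012 -0.37 0;0 0.012 -0.37 0' 0 20
python3 -m handwheel '0 0 -0.01 0;0 0 -0.02 0;0 0 -0.03 0;0 0 -0.04 0;0 0 -0.05 0;0 0 -0.06 0;0 0 -0.07 0;0 0 -0.07 0'
python3 - <<'E'
from h import *
s=observe();print(s['tool_pos'],s['contact_force'],s['grip_width'])
a,d=grab_frame('top');X=cloud(d,camera_model('top'));facefit(a,X,(.517,.2245,.109))
a,d=grab_frame('wrist');X=cloud(d,camera_model('wrist'));facefit(a,X,(.517,.2245,.109))
E
```

```text
time: 16.3
tool_pos: [0.5208, 0.2142, 0.1268]
ee_rot: [-0.0, 0.528, 0.849, -0.001]
contact_force: [0.3, 1.1, 0.3]
grip_width: 0.0004
grasp_force: 0.0
time: 17.1
tool_pos: [0.5211, 0.2143, 0.1171]
ee_rot: [-0.0, 0.528, 0.849, -0.0]
contact_force: [0.2, -0.2, 0.6]
grip_width: -0.0001
grasp_force: 0.0
[0.52109981 0.21430876 0.1170553 ] [ 0.22175256 -0.19933541  0.58129887] -0.0001283265485564887
facecentre [0.5172 0.2187 0.1098] mean [0.5158 0.2078 0.1152] rad 0.0295 n [-0.236  0.455  0.859] tilt 30.8 apex yaw -62.5 213
facecentre [0.5166 0.224  0.1093] mean [0.5159 0.2256 0.1084] rad 0.0287 n [-0.24   0.416  0.877] tilt 28.7 apex yaw -60.0 6842
```

```bash
python3 -m handwheel '0 0 -0.007 0;0 0 -0.014 0;0 0 -0.021 0;0 0 -0.028 0;0 0 -0.035 0;0 0 -0.042 0;0 0 -0.05 0;0 0 -0.05 0'
python3 - <<'E'
from h import *
s=observe();print(s['tool_pos'],s['contact_force'],s['grip_width'])
a,d=grab_frame('wrist');X=cloud(d,camera_model('wrist'));facefit(a,X,(.517,.2245,.109))
E
```

```text
time: 18.0
tool_pos: [0.5211, 0.2144, 0.1096]
ee_rot: [-0.0, 0.528, 0.849, -0.0]
contact_force: [0.4, 0.2, -0.7]
grip_width: 0.0001
grasp_force: 0.0
[0.52111605 0.21437531 0.10961174] [ 0.41094966  0.2330738  -0.68850214] 0.00012289919298251402
facecentre [0.5165 0.224  0.1093] mean [0.5155 0.2264 0.1079] rad 0.0287 n [-0.243  0.417  0.876] tilt 28.9 apex yaw -59.8 7044
```

```bash
python3 -m handwheel '0 0 -0.007 0;0 0 -0.014 0;0 0 -0.021 0;0 0 -0.028 0;0 0 -0.028 0'
python3 - <<'E'
from h import *
s=observe();print(s['tool_pos'],s['contact_force'],s['grip_width'])
a,d=grab_frame('wrist');X=cloud(d,camera_model('wrist'));facefit(a,X,(.517,.2245,.109));save('w7.png',a)
E
```

```text
time: 18.55
tool_pos: [0.5211, 0.2143, 0.1054]
ee_rot: [-0.0, 0.528, 0.849, -0.0]
contact_force: [0.1, -1.0, -0.6]
grip_width: 0.0001
grasp_force: 0.0
[0.52113731 0.2143252  0.10541779] [ 0.05529668 -1.00602238 -0.6402143 ] 0.00010358279351865123
facecentre [0.5166 0.224  0.1093] mean [0.5153 0.2268 0.1077] rad 0.0288 n [-0.24   0.418  0.876] tilt 28.8 apex yaw -60.1 7163
```

View pics/w7.png

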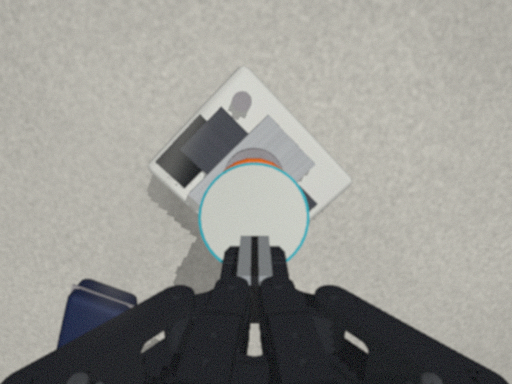

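The shut fingers are over the high side at about (255,260) and are not yet touching. I'm carrying on down in small steps.

```bash
python3 -m handwheel '0 0 -0.007 0;0 0 -0.014 0;0 0 -0.021 0;0 0 -0.021 0'
python3 -m handwheel '0 0 -0.007 0;0 0 -0.014 0;0 0 -0.021 0;0 0 -0.021 0'
python3 - <<'E'
from h import *
s=observe();print(s['tool_pos'],s['contact_force'],s['grip_width'])
a,d=grab_frame('wrist');X=cloud(d,camera_model('wrist'));facefit(a,X,(.517,.2245,.109))
t=np.array(s['tool_pos']);r=X-t
uy=np.array([.897,.442,0]);ux=np.array([.446,-.895,0])
g=(np.hypot(r@ux,r@uy)<.03)&(cv2.cvtColor(a,cv2.COLOR_RGB2GRAY)<140)
p=r[g];print('finger z low',np.percentile(p[:,2],[0.5,2,10]),'ux',np.percentile(p@ux,[1,99]),'uy',np.percentile(p@uy,[1,99]))
E
```

```text
time: 19.0
tool_pos: [0.5211, 0.2143, 0.1023]
ee_rot: [-0.0, 0.528, 0.849, -0.0]
contact_force: [-0.1, -0.5, -0.2]
grip_width: 0.0002
grasp_force: 0.0
time: 19.4
tool_pos: [0.5211, 0.2143, 0.0991]
ee_rot: [-0.0, 0.528, 0.849, -0.0]
contact_force: [-1.3, 0.6, -0.4]
grip_width: 0.0003
grasp_force: 0.0
[0.52112456 0.21432104 0.09914743] [-1.3163851   0.64307667 -0.39614105] 0.0002562004037978161
facecentre [0.5165 0.224  0.1093] mean [0.515  0.2273 0.1073] rad 0.0287 n [-0.241  0.418  0.876] tilt 28.8 apex yaw -60.1 7347
finger z low [0.01183407 0.03340494 0.055264  ] ux [-0.0178933   0.00852413] uy [-0.02791737  0.02784728]
```

Run:
```python
from h import *
a,d=grab_frame('wrist');X=cloud(d,camera_model('wrist'));t=np.array(observe()['tool_pos'])
ux=np.array([.446,-.895,0])
for v in range(170,330,8):print(v,a[v,246],np.round((X[v,246]-t)@ux,4),np.round(X[v,246,2],4), '|',a[v,255],np.round(X[v,255,2],4))
```

```text
170 [199 203 195] -0.0343 0.0971 | [195 199 193] 0.0968
178 [198 203 194] -0.0304 0.0988 | [197 200 193] 0.0991
186 [198 200 194] -0.0265 0.1006 | [197 198 191] 0.1007
194 [200 202 194] -0.0228 0.1028 | [196 198 193] 0.1025
202 [198 198 190] -0.0188 0.1042 | [193 198 189] 0.1065
210 [196 199 191] -0.0152 0.1066 | [199 201 195] 0.1075
218 [198 200 191] -0.0115 0.1084 | [200 203 197] 0.1093
226 [199 202 194] -0.008 0.1109 | [199 201 196] 0.1114
234 [196 199 191] -0.0043 0.1127 | [195 197 190] 0.1127
242 [117 120 123] -0.0109 0.1342 | [36 27 34] 0.1338
250 [119 122 121] -0.0104 0.1407 | [32 31 36] 0.1411
258 [118 120 123] -0.0114 0.1492 | [38 33 24] 0.1489
266 [116 120 122] -0.0113 0.1551 | [31 30 31] 0.1549
274 [119 124 123] -0.0107 0.1598 | [37 40 39] 0.1598
282 [50 52 52] -0.0116 0.1663 | [42 44 48] 0.1605
290 [38 43 44] -0.0121 0.1718 | [36 38 35] 0.1617
298 [32 36 40] -0.0118 0.1758 | [30 32 37] 0.1608
306 [23 24 28] -0.0096 0.177 | [31 33 35] 0.1606
314 [34 36 36] -0.0017 0.1713 | [29 34 34] 0.1609
322 [35 38 41] 0.0018 0.1713 | [59 57 59] 0.1613
```

The fingertips actually stand about 31 mm behind the reported TCP, which also explains the narrow chord when I pinched. I'm lowering further while watching the force.

```bash
python3 -m handwheel '0 0 -0.01 0;0 0 -0.02 0;0 0 -0.03 0;0 0 -0.04 0;0 0 -0.05 0;0 0 -0.06 0;0 0 -0.06 0'
python3 -m handwheel '0 0 -0.007 0;0 0 -0.014 0;0 0 -0.021 0;0 0 -0.028 0;0 0 -0.028 0'
python3 - <<'E'
from h import *
s=observe();print(s['tool_pos'],s['contact_force'],s['grip_width'])
a,d=grab_frame('wrist');X=cloud(d,camera_model('wrist'));facefit(a,X,(.517,.2245,.109))
E
```

```text
time: 20.2
tool_pos: [0.5219, 0.2143, 0.0912]
ee_rot: [0.001, 0.528, 0.849, 0.001]
contact_force: [-0.0, -2.5, 5.6]
grip_width: -0.0001
grasp_force: 2.3
time: 20.7
tool_pos: [0.5221, 0.2141, 0.0872]
ee_rot: [0.001, 0.529, 0.849, 0.001]
contact_force: [1.4, -2.2, 5.7]
grip_width: 0.0001
grasp_force: 3.0
[0.52206357 0.21413675 0.08724153] [ 1.35110824 -2.21532113  5.7221866 ] 0.0001255154656456704
facecentre [0.5159 0.2247 0.1088] mean [0.5132 0.23   0.1078] rad 0.0288 n [-0.071  0.135  0.988] tilt 8.8 apex yaw -62.0 8059
```

```bash
python3 -m handwheel '0 0 -0.006 0;0 0 -0.012 0;0 0 -0.018 0;0 0 -0.018 0'
python3 - <<'E'
from h import *
s=observe();print(s['tool_pos'],s['contact_force'],s['grip_width'])
a,d=grab_frame('wrist');X=cloud(d,camera_model('wrist'));facefit(a,X,(.517,.2245,.109))
E
```

```text
time: 21.15
tool_pos: [0.5219, 0.2143, 0.0845]
ee_rot: [0.001, 0.528, 0.849, 0.001]
contact_force: [-0.1, -2.3, 6.1]
grip_width: -0.0001
grasp_force: 3.4
[0.52188154 0.21425878 0.08451626] [-0.12097607 -2.25226974  6.05149639] -9.37400797390928e-05
facecentre [0.5159 0.2252 0.1088] mean [0.5127 0.231  0.1087] rad 0.0289 n [-0.007  0.013  1.   ] tilt 0.8 apex yaw -63.0 7964
```

The face is level to 0.8°. I'm backing off straight up and checking.

```bash
python3 -m handwheel '0 0 0.03 0;0 0 0.1 0;0 0 0.25 0;0 0 0.4 0;0 0 0.6 0;0 0 0.8 0;0 0 0.8 0;0 0 0.8 0'
python3 - <<'E'
from h import *
s=observe();print(s['tool_pos'],s['contact_force'])
a,d=grab_frame('wrist');X=cloud(d,camera_model('wrist'));facefit(a,X,(.516,.2252,.109));save('w8.png',a)
r=ring(a,X)[:4];print(r)
for c in('top','scene'):
  b,d=grab_frame(c);X=cloud(d,camera_model(c));facefit(b,X,(.516,.2252,.109));
save('t8.png',b,(330,130,430,230),5)
E
```

```text
time: 22.0
tool_pos: [0.5215, 0.2146, 0.2043]
ee_rot: [0.0, 0.528, 0.849, 0.001]
contact_force: [-0.7, 0.5, 0.2]
grip_width: 0.0003
grasp_force: 0.0
[0.5215438  0.21456673 0.20427862] [-0.67548726  0.48232884  0.16407775]
facecentre [0.5153 0.2252 0.1079] mean [0.515  0.2257 0.1078] rad 0.0287 n [-0.01   0.018  1.   ] tilt 1.2 apex yaw -61.7 3640Traceback (most recent call last):
  File "<stdin>", line 4, in <module>
  File "h.py", line 18, in ring
    return s[:2],np.sqrt(s[2]+s[0]**2+s[1]**2),len(p),np.percentile(p[:,2],[5,50,95]),m
                                                      ~~~~~~~~~~~~~^^^^^^^^^^^^^^^^^^
    return _quantile_unchecked(
        a, q, axis, out, overwrite_input, method, keepdims, weights)
    return _ureduce(a,
                    func=_quantile_ureduce_func,
    ...<5 lines>...
                    overwrite_input=overwrite_input,
                    method=method)
    r = func(a, **kwargs)
    result = _quantile(arr,
                       quantiles=q,
    ...<2 lines>...
                       out=out,
                       weights=wgt)
    slices_having_nans = np.isnan(arr[-1, ...])
                                  ~~~^^^^^^^^^
IndexError: index -1 is out of bounds for axis 0 with size 0
```

The face is level to about 1°. Its centre is within 1 mm of the ring axis and at the seated height. I'm moving clear, then doing a last check.

```bash
python3 -m handwheel '-0.1 -0.1 0.1 0;-0.3 -0.25 0.2 0;-0.5 -0.4 0.3 0;-0.7 -0.5 0.3 0;-0.8 -0.6 0.3 0;-0.8 -0.6 0.3 0;-0.8 -0.6 0.3 0'
python3 - <<'E'
from h import *
for c in('scene','top'):
  b,d=grab_frame(c);X=cloud(d,camera_model(c));facefit(b,X,(.516,.2252,.109))
  if c=='scene':save('t9.png',b,(330,130,430,230),5)
E
```

```text
time: 22.75
tool_pos: [0.4011, 0.1243, 0.2479]
ee_rot: [-0.0, 0.529, 0.849, -0.0]
contact_force: [-0.8, 0.5, -0.3]
grip_width: 0.0001
grasp_force: 0.0
facecentre [0.513  0.2235 0.108 ] mean [0.5134 0.2246 0.108 ] rad 0.0302 n [-0.028  0.03   0.999] tilt 2.3 apex yaw -47.0 324
facecentre [0.5151 0.2248 0.1076] mean [0.5152 0.2243 0.1076] rad 0.0303 n [-0.013  0.023  1.   ] tilt 1.5 apex yaw -61.0 778
```

View pics/t9.png

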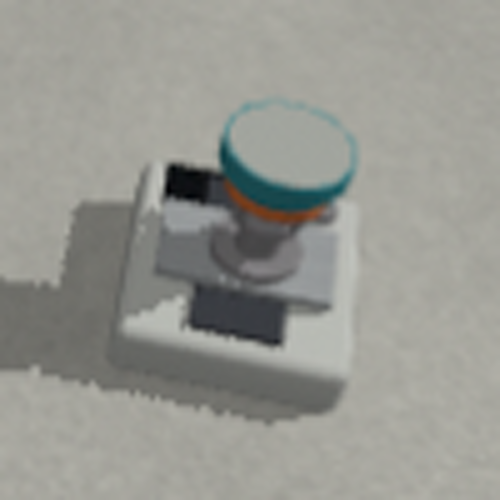

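The lens sits level in the orange ring (crop about (288,150)), face up and centred, with nothing touching it.

```bash
python3 -c "
from cell import *
print(close_job())"
```

```text
the job is handed in; nothing more can be done
None
```

The job is handed in at about 23 s: the turquoise lens sits dome down in the orange ring, its face level to about 1–2° and within about 1 mm of the ring's axis, the gripper is clear, and I did not touch the bottle, case or screwdriver.

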